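Set a media bottle going on the bottle roller

ROBOT

A 6-joint arm with a two-finger parallel gripper is mounted at the origin on a cart in front of the work surface, level with it; the furniture and walls round the work are solid. World frame = base frame: x ahead of the robot, y to its left, z up, the work surface at z = 0. Lengths are in m, angles in rad, forces in N, time in s.
With the tool pointing down it reaches from about 0.375 to 0.925 m from the base axis. Payload 5.7 kg.
Tool frame: the origin (TCP) lies on the mounting face of the last link; the fingertips stand tcp_to_tips ahead of it and the grasp point (between the pads) lies 163 mm ahead of it (tcp_to_tips is the distance from the TCP to the fingertips, in m); z points along the fingers, y is the line along which they close (so a half turn about z gives the same grasp; the last joint's range is limited). The gripper opens to 88 mm and grips with 3 to 60 N. Pads are 20 mm wide; open, the fingers measure 115 mm over their backs; the gripper's body (75 mm by 178 mm) begins 61 mm behind the grasp point.
Start: joints at [-1.406, 0.359, 1.51, -0, 1.272, -0.115], TCP at [0.166, -0.577, 0.405] pointing down, gripper open.
Joint ranges: [-2.97, 2.97], [-1.01, 2.36], [0.21, 2.38], [-0.96, 4.11], [0.2, 2.71], [-2.98, 2.98]. Speed limits (rad/s): [2.39, 2.39, 3.14, 3.14, 3.14, 3.14].

INTERFACE

Orientations are given as a rotation vector (axis times angle).
In Python, from station import state, get_image, camera_params, hand_in, tcp_to_tips gives the robot as it stands. The module is installed in compiled form; this text tells all that it offers.
- The arm moves only by the tool arm_command, never from a script. Its arguments are lists of equal length, an entry for each row: "hand": the finger opening in m, from 0 to 0.0878; "delta_pos": the shift along the tool's x, y, z in m, a list of three; "yaw": the turn about the tool's z in rad. A call has 1 to 20 rows; each row shifts and turns the commanded pose from where the row before left it, along the tool's axes as they then stand; what a row does not reach is not made up. A row lasts 1/8 s, in which the tool goes at most 62.5 mm and 10.7 degrees, less where a joint would pass 70% of its speed; a pose out of reach is approached as far as the arm can. A call with a gripper value outside its range is refused whole. The fingers move at their own pace and stop on an object; "newtons" is the grip in N (left out, the last holds). Time passes only in rows, so rows that do not move let the fingers close. It gives the time, the measured TCP pose, the force, the opening and the grip force at its end, in the units of the state.
- state(): the state, without advancing time (a new reading comes with each control period).
- get_image(name): name is "scene" or "top" or "wrist"; returns (picture, depth): 384x512x3 uint8, blue, green, red; 384x512 float32, m along the optical axis (not along the pixel's ray), 0 where there is no reading.
- camera_params(name): a dict with "fx", "fy", "cx", "cy" (pixels), "k1" (the pictures are not rectified: a ray, as slopes to the right and down, at radius r is drawn at 1 + k1 r^2 times it, then the intrinsics apply), "extrinsics" (4x4, takes a point from world to camera coordinates). Camera axes: x right, y down, z forward; pixel columns grow to the right and rows downward; lengths in m; the calibration is good to about 2 mm. A picture is of the moment at which its call begins: read the wrist's pose just before it. camera_params takes no time and is no camera call; for the wrist camera it gives the pose at the moment of the call.
- hand_in(): hands the job in; it is judged then, once.
The state is a dict: "t": time; "qpos": joint angles; "dq": joint speeds; "joint_torque": joint torques, N m; "position": TCP position; "ee_rot": TCP orientation; "force": force on the tool from outside, world axes, zero at the start; "wrist_torque": the same for the moment, N m; "width": finger opening in m; "finger_force": force on a finger pad.
Only numpy, scipy, OpenCV 4.12 (cv2) and the standard library are available. Lean on these libraries where they do the work, as an engineer would, in place of code of your own. Each camera call takes 0.05 s, during which the arm holds its last target. There are 200 camera calls.

TASK

Get the clear media bottle mixing on the bottle roller: lay it down on its side on the two rollers, without dropping it, with its bottom towards the fixed end plate and its cap towards the sliding stop. Then close the sliding stop up so that the bottle is held between end plate and stop and cannot wander along the rollers, and last of all throw the toggle lever fully over to start the machine. Leave the amber bottle, the beaker and the timer where they are.

Things in the scene. Friction and masses are not known exactly. Their poses are not given: they have to be found in the camera images.
- media_bottle: the clear glass media bottle with a white screw cap, standing upright to the robot's right at the start; the larger of the two bottles there. 60 mm diameter, 125 mm long over the cap; straight body up to about 85 mm, then the shoulder; cap 45 mm in diameter, from 109 to 125 mm. 0.17 to 0.35 kg. Origin: centre of its bottom; z along its axis to the cap
- cap_end (a point): centre of the flat end of the media bottle's cap, 125 mm from its bottom along its axis
- bottle_roller: the bottle roller: a fixed grey machine, 140 x 306 mm, deck 50 mm high, turned up to 0.3 rad. Origin: on the bench, midway under the two rollers; y runs along the rollers to the fixed end plate (robot's left), x away from the robot, z up. Black rubber rollers 24 mm in diameter, axes at x = -22 and +22, 66 mm high (tops 78 mm), from y = -90 to +120. Bearing cheek at y = -98, 80 mm high
- end_plate (a point): where the centre of the bottle's bottom belongs: on the inner face of the fixed aluminium end plate (machine y = +125), at x = 0 and 102 mm high, the height of the axis of a 60 mm bottle lying on both rollers. The plate is 10 mm thick, 118 mm wide (machine x) and its top is 130 mm above the bench. Axes are those of the machine
- stop (a joint): position of the sliding stop along the guide rod, m: 0 = fully back (face at y = -66 mm of the machine), grows towards the end plate, to 0.10; it starts between 0 and 0.025. It slides with about 2 N of friction and stays where it is left
- stop_face (a point): centre of the white pad of the sliding stop, on the face that meets the cap: at machine x = 0, 91 mm high; the pad is 50 mm wide (machine x) and reaches from 80 to 102 mm high. Its axes are those of the machine (y towards the end plate)
- stop_fin (a point): middle of the top edge of the sliding stop's grip fin: an upright black fin, 22 mm wide (machine x), 10 mm thick along the rollers, standing free from 80 to 121 mm high on the carriage on the guide rod (rod 12 mm thick, 66 mm high), on the robot's side of the rollers at machine x = -68, 12 mm behind the pad's face. Axes are those of the machine
- toggle (a joint): toggle lever of the switch on the control end, rad: 0 = leaning 0.5 rad towards the robot (off, as at the start), 1.0 = leaning 0.5 rad away from it (on, its end stop); it swings along the machine's x axis, takes about 1.5 N at the tip and stays where it is left
- toggle_tip (a point): tip of the toggle lever: a metal bat handle 48 mm long, 15 mm thick at the tip and 8 mm at the root, about 128 mm high at the start
- toggle_pivot (a point): pivot of the toggle lever, 86 mm high, on the control end of the machine (a box from machine y = -104 to -170, x = -82 to +58, top 77 mm high). Axes are those of the machine; a fixed 26 mm black dial stands 50 mm from the pivot towards +x, 88 mm high
- amber_bottle: bystander: the smaller bottle, 48 mm diameter, 98 mm high, amber contents, white cap, standing near the media bottle; the two may have changed places. Origin: centre of its bottom
- beaker: bystander: 250 ml glass beaker, 72 mm diameter, 93 mm high, behind the machine. Origin: centre of its bottom
- timer: bystander: small white bench timer, 36 x 66 x 56 mm, behind the machine. Origin: centre of its underside
Things that resemble listed ones, but are neither listed nor needed, are in the scene too. Leave any blue look-alike of the media_bottle alone.

How it is judged:
By the outcome, as a careful person would: the job done as asked, in the order asked, and still so for the second after the job is handed in, with the robot touching nothing.
It also fails if it takes over 72 s, if anything falls off the work surface, if the arm or the gripper's body presses on something with over 40 N, if the wrist force passes 120 N, or if a joint passes its speed limit or range.

## Working session

There is one attempt and no reset: what is moved stays moved. The work goes in short steps, Python scripts to look and compute and a tool call to move; the robot and the scene stay as the last step left them, time stands still between calls to the robot, and variables do not carry over. Pictures are saved under pics/ and viewed, at most 10 in all, crops included, and the job is handed in when it is done.

Besides the shell and the picture viewer there is one more tool, called as name(argument=value, ...) on one line, values as JSON. arm_command: Moves the arm, as the interface text tells. Its arguments: {"type":"object","properties":{"hand":{"type":"array","items":{"type":"number"}},"delta_pos":{"type":"array","items":{"type":"array","items":{"type":"number"}}},"yaw":{"type":"array","items":{"type":"number"}},"newtons":{"type":"number"}},"required":["hand","delta_pos","yaw"]}

```bash
mkdir -p pics
cat > h.py <<'E'
import numpy as np, cv2
from scipy.spatial.transform import Rotation as R
from station import *
def und(cam,px):
    p=camera_params(cam); return und_p(p,px)
def und_p(p,px):
    d=(np.atleast_2d(px).astype(float)-[p['cx'],p['cy']])/[p['fx'],p['fy']]
    s=d.copy()
    for _ in range(20): s=d/(1+p['k1']*(s**2).sum(1,keepdims=True))
    return np.c_[s,np.ones(len(s))]
def ray(p,px):
    E=np.array(p['extrinsics']); Rm=E[:3,:3]; t=E[:3,3]
    return -Rm.T@t, und_p(p,px)@Rm
def onplane(p,px,z):
    o,d=ray(p,px); return o+d*((z-o[2])/d[:,2])[:,None]
def cloud(p,dep):
    v,u=np.mgrid[:dep.shape[0],:dep.shape[1]]
    o,d=ray(p,np.c_[u.ravel(),v.ravel()])
    P=o+d*dep.ravel()[:,None]; P[dep.ravel()==0]=np.nan
    return P.reshape(*dep.shape,3)
def proj(p,X):
    E=np.array(p['extrinsics']); c=np.atleast_2d(X)@E[:3,:3].T+E[:3,3]; s=c[:,:2]/c[:,2:]
    s=s*(1+p['k1']*(s**2).sum(1,keepdims=True)); return s*[p['fx'],p['fy']]+[p['cx'],p['cy']]
E
python3 - <<'E'
from h import *
s=state(); print(s['t'],s['position'],s['ee_rot'],s['width'],tcp_to_tips() if callable(tcp_to_tips) else tcp_to_tips)
for n in ['scene','top','wrist']:
    p=camera_params(n); im,d=get_image(n); cv2.imwrite(f'pics/{n}0.png',im); np.savez(f'{n}0.npz',im=im,d=d,**{k:np.array(v) for k,v in p.items()})
    E=np.array(p['extrinsics']); print(n,p['fx'],p['k1'],-E[:3,:3].T@E[:3,3],E[2,:3])
E
```

```text
0.0 [ 0.16561312 -0.57631644  0.40381502] [-3.10909671e+00 -4.37753454e-01  1.09444884e-04] 0.08785409904179652 0.182
scene 498.8047582907348 -0.09672323095367094 [0.58578356 0.66680308 1.44210334] [ 0.02017764 -0.46468417 -0.88524657]
top 419.642819697711 -0.1471435703208344 [ 0.3977972  -0.01102432  1.22095833] [ 0.18824168 -0.01162347 -0.98205395]
wrist 266.5376439224159 -0.05119134342539776 [ 0.23897141 -0.55502549  0.38433342] [-0.26829205 -0.0745238  -0.96045072]
```

View pics/top0.png

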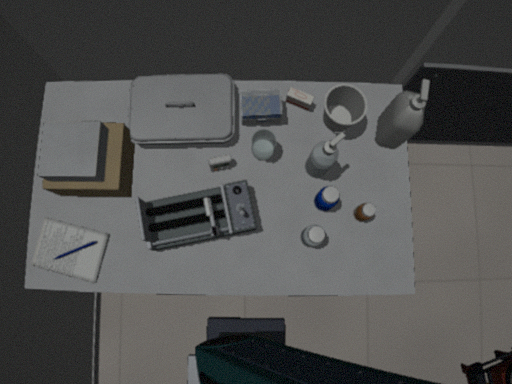

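View pics/scene0.png

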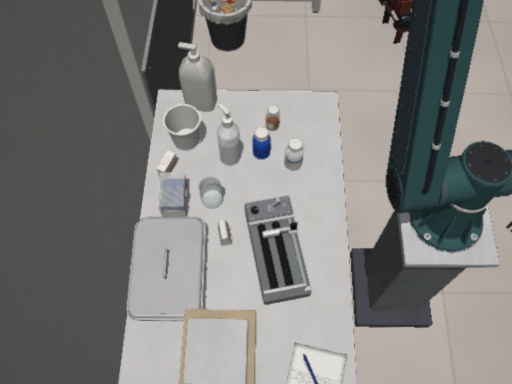

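The top view shows the clear bottle at about (315,236), with the blue look-alike at (328,198) and amber at (366,212). The roller spans about (140–257, 180–250), with its end plate on the left, the stop at (211,213) and the toggle at (244,212). The scene view agrees, with the clear bottle at (294,150).

Run:
```python
from h import *
L={n:dict(np.load(f'{n}0.npz')) for n in ['top','scene']}
big=[]
for n,(x0,y0,x1,y1) in {'top':(125,165,385,260),'scene':(225,90,325,310)}.items():
    big.append(cv2.resize(L[n]['im'][y0:y1,x0:x1],None,fx=2.9,fy=2.9,interpolation=cv2.INTER_CUBIC))
im=np.clip(big[0].astype(float)*1.8,0,255).astype('uint8'); cv2.imwrite('pics/topcrop.png',im)
for n in L:
    P=cloud(L[n],L[n]['d']); L[n]['P']=P
    for lo,hi,nm in [(.122,.137,'z~.13'),(.112,.122,'z~.12'),(.09,.107,'z~.1')]:
        m=((P[...,2]>lo)&(P[...,2]<hi)&(P[...,0]>.3)&(P[...,0]<.75)&(P[...,1]>-.5)&(P[...,1]<.5)).astype('uint8')
        k,lab,st,c=cv2.connectedComponentsWithStats(m)
        for i in range(1,k):
            if st[i,4]>=4:
                q=P[lab==i]; print(n,nm,st[i],q.mean(0).round(4),q.min(0).round(3),q.max(0).round(3))
```

```text
top z~.13 [  61  136   63   55 1237] [0.6559 0.3825 0.1299] [0.599 0.336 0.122] [0.75  0.5   0.137]
top z~.13 [311 157  21  13  35] [ 0.6717 -0.1984  0.1298] [ 0.662 -0.231  0.123] [ 0.693 -0.177  0.136]
top z~.13 [323 187  16  16 178] [ 0.5932 -0.2296  0.1247] [ 0.572 -0.25   0.122] [ 0.613 -0.209  0.13 ]
top z~.13 [135 197  11  44 190] [0.5227 0.2754 0.1283] [0.466 0.259 0.122] [0.581 0.292 0.134]
top z~.13 [239 210   5   6  24] [0.5421 0.0093 0.1264] [0.536 0.004 0.123] [0.549 0.015 0.133]
top z~.13 [308 226  17  17 202] [ 0.4885 -0.1885  0.125 ] [ 0.466 -0.21   0.122] [ 0.508 -0.166  0.13 ]
top z~.12 [122 138   3  15  17] [0.7281 0.338  0.1177] [0.706 0.337 0.113] [0.748 0.339 0.122]
top z~.12 [310 156   3   9   9] [ 0.6888 -0.1783  0.118 ] [ 0.678 -0.182  0.113] [ 0.699 -0.176  0.122]
top z~.12 [121 165   1   5   5] [0.6651 0.3404 0.1155] [0.659 0.339 0.112] [0.672 0.342 0.119]
top z~.12 [314 166   9   4  11] [ 0.6671 -0.1967  0.1177] [ 0.664 -0.209  0.113] [ 0.672 -0.187  0.121]
top z~.12 [324 169   4   1   4] [ 0.6645 -0.2188  0.116 ] [ 0.664 -0.223  0.115] [ 0.665 -0.215  0.1
[... 5486 characters left out ...]
]
scene z~.1 [218 142  22  11  58] [ 0.6968 -0.18    0.0991] [ 0.665 -0.208  0.09 ] [ 0.732 -0.17   0.107]
scene z~.1 [286 145  17  13  76] [ 0.4907 -0.1694  0.0965] [ 0.463 -0.197  0.09 ] [ 0.515 -0.154  0.106]
scene z~.1 [217 180   3   3   5] [ 0.725  -0.0653  0.0917] [ 0.722 -0.069  0.091] [ 0.728 -0.061  0.093]
scene z~.1 [270 204   5   3  11] [0.5589 0.0176 0.0969] [0.552 0.015 0.091] [0.564 0.02  0.103]
scene z~.1 [262 226  35  11 129] [0.5433 0.0995 0.0978] [0.487 0.084 0.091] [0.587 0.115 0.107]
scene z~.1 [295 288  10   4  18] [0.481  0.2754 0.0994] [0.468 0.272 0.091] [0.493 0.278 0.106]
scene z~.1 [263 291  31   7  54] [0.5426 0.2887 0.099 ] [0.498 0.278 0.09 ] [0.581 0.297 0.107]
```

View pics/topcrop.png

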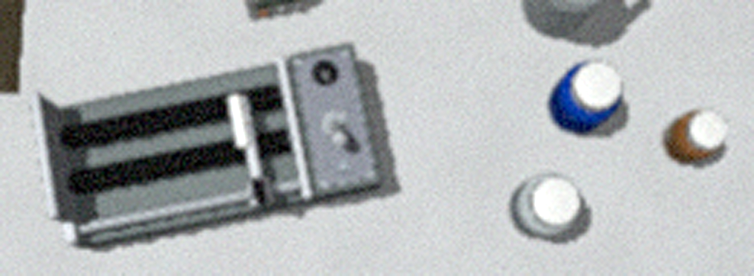

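Depth is clean. The bottle cap reads (0.4885, −0.186, 0.125), and the two views agree to 5 mm. Next I fit the machine pose.

Run:
```python
from h import *
for n in ['top','scene']:
    d=dict(np.load(f'{n}0.npz')); P=cloud(d,d['d'])
    X=P[...,0];Y=P[...,1];Z=P[...,2]
    def sel(a,b,c,e,f,g): return P[(X>a)&(X<b)&(Y>c)&(Y<e)&(Z>f)&(Z<g)]
    q=sel(.45,.6,.25,.31,.124,.136)
    r=cv2.minAreaRect(q[:,:2].astype('float32')*1000)
    w,v=np.linalg.eigh(np.cov(q[:,:2].T)); a=v[:,1]*np.sign(v[0,1]); th=np.arctan2(a[1],a[0])
    print(n,'plate',r,'yaw pca',th)
    # control box top for edges / yaw
    q=sel(.4,.7,-.05,.09,.073,.0795); r=cv2.minAreaRect(q[:,:2].astype('float32')*1000); print(' box',r,q.mean(0))
    for nm,b in dict(fin=(.47,.52,.06,.11,.113,.125),pad=(.5,.6,.07,.13,.097,.106),tip=(.52,.56,-.01,.03,.122,.134),dial=(.58,.64,-.02,.04,.084,.091)).items():
        q=sel(*b); c,s=np.cos(th),np.sin(th)
        print(' ',nm,len(q),q.mean(0).round(4), 'mid',(q.min(0)/2+q.max(0)/2).round(4))
```

```text
top plate ((523.7234497070312, 276.0143127441406), (116.77888488769531, 11.9141845703125), 11.761882781982422) yaw pca 0.21382118572263645
 box ((561.7734375, 41.6520881652832), (138.79176330566406, 121.35103607177734), 11.092351913452148) [0.56130963 0.02504298 0.07604027]
  fin 19 [0.4966 0.0827 0.119 ] mid [0.496  0.0837 0.1194]
  pad 90 [0.5583 0.1022 0.1008] mid [0.5447 0.0973 0.1015]
  tip 24 [0.5421 0.0093 0.1264] mid [0.5424 0.0094 0.128 ]
  dial 53 [0.6106 0.0241 0.087 ] mid [0.6108 0.0247 0.0875]
scene plate ((524.3758544921875, 280.28753662109375), (117.02313232421875, 11.951789855957031), 11.967559814453125) yaw pca 0.21080200172188832
 box ((563.795166015625, 45.424503326416016), (137.885498046875, 116.61886596679688), 12.908266067504883) [0.56523576 0.03207901 0.0758671 ]
  fin 22 [0.4958 0.0854 0.1193] mid [0.4974 0.0849 0.1197]
  pad 59 [0.5528 0.103  0.1009] mid [0.5445 0.0988 0.1013]
  tip 17 [0.5441 0.0132 0.126 ] mid [0.5441 0.0139 0.1273]
  dial 22 [0.6126 0.0278 0.0868] mid [0.6133 0.0282 0.0871]
```

Machine fit: yaw is about 0.207, origin (0.551, 0.151), fin at machine (−67, −54), toggle tip at (−36, −135), all matching the given layout. Next I move above the bottle.

arm_command(hand=[0.0878,0.0878,0.0878,0.0878,0.0878,0.0878,0.0878,0.0878,0.0878,0.0878,0.0878,0.0878,0.0878], delta_pos=[[0.035,-0.024,0],[0.035,-0.024,0],[0.035,-0.024,0],[0.035,-0.024,0],[0.035,-0.024,0],[0.035,-0.024,0],[0.035,-0.024,0],[0.035,-0.024,0],[0.035,-0.024,0],[0.035,-0.024,0],[0.035,-0.024,0],[0.033,-0.022,0],[0,0,0]], yaw=[0,0,0,0,0,0,0,0,0,0,0,0,0], newtons=15)

```text
t: 1.78
position: [0.4896, -0.1846, 0.4044]
ee_rot: [-3.11, -0.443, -0.0]
force: [0.1, -0.3, -0.7]
width: 0.0877
finger_force: 0.0
```

```bash
cat >> h.py <<'E'
def tool(s=None):
    s=s or state(); Rm=R.from_rotvec(s['ee_rot']).as_matrix(); psi=np.arctan2(Rm[1,0],Rm[0,0])
    return np.array(s['position']),Rm,psi
def goto(x,y,gz,psi=None):
    """delta in tool axes from the measured pose to grasp point (x,y,gz)"""
    p,Rm,ps=tool(); d=Rm.T@(np.array([x,y,gz+.163])-p)
    print('at',p.round(4),'psi',round(ps,4),'delta_tool',d.round(4), 'tilt',Rm[:,2].round(3), '' if psi is None else 'yaw %.4f'%(ps-psi))
TH=.207; O=np.array([.5508,.1510])
def M(x,y): c,s=np.cos(TH),np.sin(TH); return O+[c*x-s*y,s*x+c*y]
def inM(w): c,s=np.cos(TH),np.sin(TH); d=np.array(w)[...,:2]-O; return np.stack([c*d[...,0]+s*d[...,1],-s*d[...,0]+c*d[...,1]],-1)
def shot(n,tag):
    p=camera_params(n); im,d=get_image(n); cv2.imwrite(f'pics/{tag}.png',np.clip(im.astype(float)*1.6,0,255).astype('uint8'))
    return im,d,p,cloud(p,d)
E
python3 - <<'E'
from h import *
print(state()['qpos'])
im,d,p,P=shot('wrist','w1')
q=P[(abs(P[...,0]-.4885)<.04)&(abs(P[...,1]+.186)<.04)&(P[...,2]>.119)&(P[...,2]<.131)]
print(len(q),q.mean(0),q.min(0)/2+q.max(0)/2)
c,r=cv2.minEnclosingCircle(q[:,:2].astype('float32')*1000); print(c,r)
goto(.4885,-.186,.074)
E
```

```text
[-4.92853784e-01  2.48796604e-01  1.67448803e+00  6.93985966e-04
  1.21850306e+00  7.94553439e-01]
1407 [ 0.48832437 -0.1876886   0.1249742 ] [ 0.48732153 -0.18802086  0.12303895]
(487.44964599609375, -188.1096649169922) 22.16655158996582
at [ 0.4888 -0.1855  0.4044] psi 0.2823 delta_tool [-0.0003  0.0004  0.1674] tilt [-0.001  0.    -1.   ]
```

The wrist cloud puts the cap at (0.488, −0.188), z 0.125, radius 22 mm, consistent with the other views. Now the grasp.

arm_command(hand=[0.0878,0.0878,0.0878,0.0878,0.0878,0.0878,0.045,0.045,0.045,0.045,0.045,0.045], delta_pos=[[-0.001,0.002,0.04],[0,0,0.04],[0,0,0.04],[0,0,0.03],[0,0,0.017],[0,0,0],[0,0,0],[0,0,0],[0,0,0],[0,0,0],[0,0,0],[0,0,0]], yaw=[0,0,0,0,0,0,0,0,0,0,0,0], newtons=20)

```text
t: 3.32
position: [0.4883, -0.1886, 0.2383]
ee_rot: [3.11, 0.438, 0.001]
force: [-0.3, -0.4, 5.7]
width: 0.058
finger_force: 20.0
```

arm_command(hand=[0.045,0.045,0.045,0.045,0.045,0.045], delta_pos=[[0,0,-0.02],[0,0,-0.03],[0,0,-0.04],[0,0,-0.04],[0,0,-0.03],[0,0,0]], yaw=[0,0,0,0,0,0])

```text
t: 4.08
position: [0.4887, -0.1887, 0.3994]
ee_rot: [3.108, 0.438, 0.006]
force: [0.9, 0.3, -2.9]
width: 0.0575
finger_force: 20.0
```

Run:
```python
from h import *
s=state(); print(s['force'],s['wrist_torque'],s['width'])
im,d,p,P=shot('scene','s2'); g=tool()[0]-[0,0,.163]; print(g)
q=P[(abs(P[...,0]-g[0])<.05)&(abs(P[...,1]-g[1])<.06)&(P[...,2]>.1)&(P[...,2]<g[2]+.045)]
print(len(q),q.min(0),q.max(0))
yc=125-20-15
for my in (50,75): print(my,M(0,my/1000))
w=M(0,.060); goto(w[0],w[1],.150+.074,1.778)
u,v=proj(p,g)[0].astype(int); cv2.imwrite('pics/s2c.png',cv2.resize(np.clip(im[max(v-70,0):v+90,u-80:u+80].astype(float)*1.6,0,255).astype('uint8'),None,fx=3,fy=3))
```

```text
[ 0.90452559  0.29036765 -2.91586924] [-0.04462053 -0.03248111 -0.01452652] 0.05753163567293044
[ 0.48799734 -0.18844179  0.23466976]
283 [ 0.46244977 -0.22092987  0.15722942] [ 0.52014414 -0.14615665  0.27864395]
50 [0.54052376 0.19993259]
75 [0.53538563 0.22439889]
at [ 0.488  -0.1884  0.3977] psi 0.2799 delta_tool [ 0.1585 -0.3687  0.0106] tilt [ 0.001 -0.    -1.   ] yaw -1.4981
```

View pics/s2c.png

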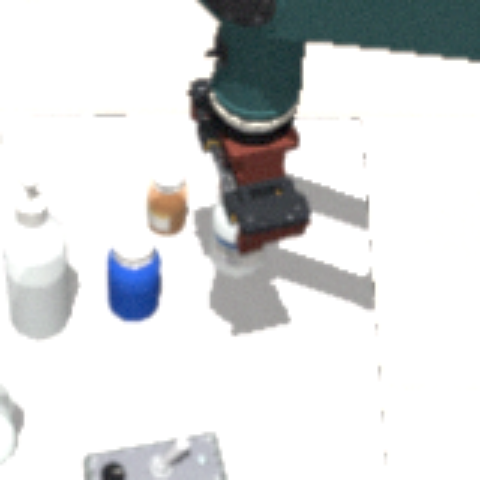

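The picture shows the bottle hanging straight in the gripper, with blue, amber and the dispenser untouched. I carry it over the machine and then turn it.

arm_command(hand=[0.045,0.045,0.045,0.045,0.045,0.045,0.045,0.045,0.045,0.045,0.045,0.045,0.045,0.045,0.045,0.045,0.045,0.045,0.045,0.045], delta_pos=[[0.008,-0.02,0],[0.016,-0.0394,0],[0.016,-0.0394,0],[0.016,-0.0394,0],[0.016,-0.0394,0],[0.016,-0.0394,0],[0.016,-0.0394,0],[0.016,-0.0394,0],[0.016,-0.0394,0],[0.016,-0.0394,0],[0.008,-0.019,0],[0,0,0],[0,0,0],[0,0,0],[0,0,0],[0,0,0],[0,0,0],[0,0,0],[0,0,0],[0,0,0]], yaw=[0,0,0,0,0,0,0,0,0,0,0,-0.18,-0.18,-0.18,-0.18,-0.18,-0.18,-0.18,-0.18,-0.06])

```text
t: 6.62
position: [0.5327, 0.2332, 0.396]
ee_rot: [-1.973, -2.443, 0.004]
force: [0.2, 0.6, -2.1]
width: 0.0576
finger_force: 20.0
```

Run:
```python
from h import *
s=state(); print(s['force'],s['wrist_torque'],s['width'],s['qpos'])
g=tool()[0]; print('M',inM(g)); w=M(0,.085); goto(*w,.158,1.778)
im,d,p,P=shot('wrist','w3')
# machine checked from here: plate top, fin
Q=P.reshape(-1,3); m=inM(Q); 
k=(abs(m[:,1]-.13)<.02)&(Q[:,2]>.122)&(Q[:,2]<.137)&(abs(m[:,0])<.07)
q=Q[k]; print('plate',len(q)); 
if len(q)>10:
  r=cv2.minAreaRect(m[k].astype('float32')*1000); print(r, q.mean(0))
k=(abs(m[:,0]+.067)<.03)&(abs(m[:,1]+.054)<.03)&(Q[:,2]>.11)&(Q[:,2]<.13); print('fin',k.sum(),m[k].mean(0))
```

```text
[ 0.21178626  0.60304843 -2.14402962] [-0.03167356 -0.08784124 -0.0154673 ] 0.05760190265722473 [ 2.93926279e-01  3.41153942e-01  1.56077183e+00 -4.11349747e-04
  1.24272108e+00  8.21951889e-02]
M [-0.0008135   0.08411874]
at [0.5327 0.2332 0.396 ] psi 1.7827 delta_tool [0.0009 0.001  0.075 ] tilt [-0.003 -0.001 -1.   ] yaw 0.0047
plate 1413
((-0.5432052612304688, 130.8362579345703), (117.27669525146484, 9.761184692382812), 0.4173195958137512) [0.52386189 0.27929028 0.12961816]
fin 32 [-0.06873841 -0.05615131]
```

View pics/w3.png

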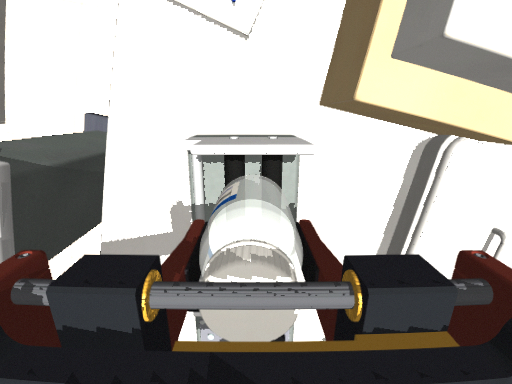

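The wrist view shows the bottle held upright and centred over both rollers, with the plate at about (250,145). The plate fit matches my machine frame to 1 mm. Tool x is now machine +y. I lower to just above the rollers.

arm_command(hand=[0.045,0.045,0.045,0.045,0.045,0.045,0.045], delta_pos=[[0.001,0.001,0.02],[0,0,0.03],[0,0,0.02],[0,0,0.004],[0,0,0.002],[0,0,0.002],[0,0,0]], yaw=[0,0,0,0,0,0,0])

```text
t: 7.55
position: [0.5341, 0.2351, 0.3202]
ee_rot: [1.977, 2.441, 0.001]
force: [-1.0, 0.6, -1.7]
width: 0.0577
finger_force: 20.0
```

arm_command(hand=[0.045,0.045,0.045,0.045,0.045], delta_pos=[[0,0,0.002],[0,0,0.002],[0,0,0.002],[0,0,0],[0,0,0]], yaw=[0,0,0,0,0], newtons=8)

```text
t: 8.18
position: [0.5341, 0.2354, 0.3151]
ee_rot: [1.977, 2.44, 0.003]
force: [-1.7, 0.3, 7.6]
width: 0.0585
finger_force: 8.0
```

arm_command(hand=[0.045,0.045,0.045,0.045,0.045,0.045], delta_pos=[[-0.0066,0,-0.001],[-0.0066,0,-0.0005],[-0.0067,0,0],[-0.0068,0,0],[0,0,0],[0,0,0]], yaw=[0,0,0,0,0,0])

```text
t: 8.93
position: [0.5396, 0.2088, 0.3153]
ee_rot: [1.978, 2.441, -0.0]
force: [-0.6, -0.7, 4.5]
width: 0.0584
finger_force: 8.0
```

```bash
cat >> h.py <<'E'
def tilt(tag,crop=None):
    s=state(); print(s['force'].round(2) if hasattr(s['force'],'round') else s['force'],s['wrist_torque'],s['width']); g=tool()[0]; print('graspM',inM(g),g[2]-.163)
    for n in ('top','wrist'):
        im,d,p,P=shot(n,tag+n); Q=P.reshape(-1,3); m=inM(Q); C=im.reshape(-1,3)
        a=inM(g)
        k=(abs(m[:,0])<.033)&(m[:,1]>a[1]-.14)&(m[:,1]<.118)&(Q[:,2]>.082)&(Q[:,2]<g[2]-.103)
        # profile near machine x=0: height vs y
        kk=k&(abs(m[:,0])<.006)
        for y in np.arange(-.1,.12,.01):
            j=kk&(abs(m[:,1]-y)<.005)
            if j.sum()>2: print(n,'y%4d z max %.0f med %.0f n%d'%(y*1000,Q[j,2].max()*1000,np.median(Q[j,2])*1000,j.sum()),end='; ')
        print()
E
python3 - <<'E'
from h import *
tilt('a')
E
```

```text
[-0.62 -0.71  4.54] [-0.17349567  0.03905516  0.02477694] 0.05843276187238806
graspM [0.00088449 0.05888496] 0.15227036067349423
top y -60 z max 96 med 94 n8; top y -50 z max 103 med 101 n16; top y -40 z max 102 med 100 n4; top y   9 z max 195 med 188 n3; top y  19 z max 194 med 190 n20; top y  29 z max 199 med 197 n20; 
wrist y  39 z max 203 med 201 n199; wrist y  49 z max 207 med 205 n488; wrist y  59 z max 207 med 186 n492; wrist y  69 z max 186 med 180 n654; wrist y  79 z max 177 med 167 n736; wrist y  89 z max 159 med 146 n555; wrist y  99 z max 135 med 123 n391; wrist y 109 z max 112 med 105 n153;
```

View pics/awrist.png

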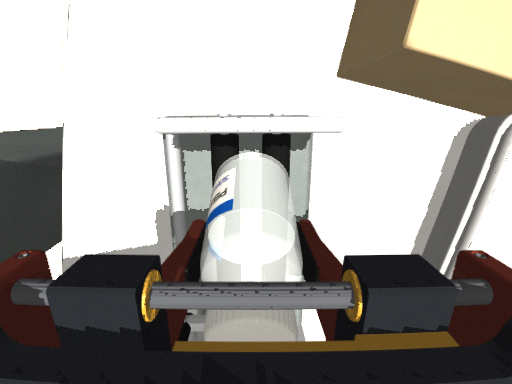

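The wrist view shows the bottle leaning back about 20°, still centred, with its bottom edge on the rollers. The tilt works, so I continue it.

arm_command(hand=[0.045,0.045,0.045,0.045,0.045,0.045,0.045,0.045,0.045], delta_pos=[[-0.0066,0,0.001],[-0.0066,0,0.002],[-0.0064,0,0.002],[-0.0063,0,0.003],[-0.006,0,0.003],[-0.0056,0,0.004],[-0.0053,0,0.004],[-0.005,0,0.0045],[0,0,0]], yaw=[0,0,0,0,0,0,0,0,0])

```text
t: 10.15
position: [0.5492, 0.1622, 0.2911]
ee_rot: [-1.978, -2.44, 0.0]
force: [-0.1, -0.5, -0.5]
width: 0.058
finger_force: 8.0
```

Run:
```python
from h import *
tilt('b')
```

```text
[-0.13 -0.55 -0.48] [-0.10376845 -0.08196006  0.04989396] 0.0580021074141095
graspM [0.00077536 0.01123668] 0.12805452893399075
top y -60 z max 98 med 94 n8; top y -50 z max 148 med 126 n22; top y -40 z max 150 med 145 n18; top y -30 z max 147 med 142 n19; top y -20 z max 147 med 144 n17; top y -10 z max 150 med 146 n4; top y  69 z max 133 med 130 n9; 
wrist y -40 z max 148 med 146 n136; wrist y -30 z max 147 med 145 n348; wrist y -20 z max 146 med 144 n134; wrist y   0 z max 148 med 146 n149; wrist y   9 z max 147 med 144 n403; wrist y  19 z max 144 med 142 n402; wrist y  29 z max 143 med 140 n419; wrist y  39 z max 140 med 138 n421; wrist y  49 z max 138 med 135 n419; wrist y  59 z max 136 med 133 n430; wrist y  69 z max 134 med 131 n427; wrist y  79 z max 130 med 128 n88;
```

The bottle is already about 77° over, with its cap just over the stop pad. I grip harder, lift slightly and shift towards the end plate.

arm_command(hand=[0.045,0.045,0.045,0.045,0.045,0.045,0.045,0.045,0.045,0.045,0.045], delta_pos=[[0,0,0],[0,0,0],[0,0,-0.004],[0,0,-0.004],[0,0,-0.002],[0.006,0,0],[0.008,0,0],[0.008,0,0],[0.008,0,0],[0.004,0,0],[0,0,0]], yaw=[0,0,0,0,0,0,0,0,0,0,0], newtons=30)

```text
t: 11.62
position: [0.5422, 0.1959, 0.3017]
ee_rot: [-1.977, -2.442, 0.0]
force: [-0.3, 0.6, -2.6]
width: 0.0574
finger_force: 30.0
```

Run:
```python
from h import *
tilt('c')
```

```text
[-0.26  0.57 -2.56] [-0.06069292 -0.1037572  -0.01405604] 0.05740484586617447
graspM [0.00079607 0.04569949] 0.1386532578398786
top y -60 z max 98 med 93 n7; top y -50 z max 106 med 101 n16; top y -40 z max 103 med 98 n5; top y -20 z max 154 med 131 n19; top y -10 z max 160 med 156 n20; top y   0 z max 158 med 154 n17; top y   9 z max 160 med 153 n20; top y  19 z max 159 med 156 n16; 
wrist y -10 z max 157 med 157 n8; wrist y   0 z max 160 med 156 n304; wrist y   9 z max 157 med 154 n294; wrist y  19 z max 157 med 156 n20; wrist y  39 z max 158 med 156 n385; wrist y  49 z max 156 med 153 n409; wrist y  59 z max 154 med 151 n410; wrist y  69 z max 152 med 149 n418; wrist y  79 z max 149 med 147 n422; wrist y  89 z max 147 med 144 n427; wrist y  99 z max 144 med 142 n420; wrist y 109 z max 143 med 140 n263;
```

Tilt has held at about 13° from level. I back off 5 mm from the plate, lower to the rollers and finish the rotation with a light grip.

arm_command(hand=[0.045,0.045,0.045,0.045,0.045,0.045,0.045,0.045,0.045,0.045,0.045,0.045,0.045], delta_pos=[[-0.005,0,0],[0,0,0.004],[0,0,0.004],[0,0,0.002],[-0.001,0,0.003],[-0.001,0,0.003],[-0.001,0,0.003],[-0.001,0,0.003],[-0.001,0,0.003],[-0.001,0,0.003],[-0.001,0,0.003],[-0.001,0,0.003],[0,0,0]], yaw=[0,0,0,0,0,0,0,0,0,0,0,0,0], newtons=10)

```text
t: 13.35
position: [0.5439, 0.1833, 0.2684]
ee_rot: [-1.977, -2.439, 0.001]
force: [-7.2, 0.7, 11.0]
width: 0.0584
finger_force: 10.0
```

Run:
```python
from h import *
tilt('d')
```

```text
[-7.19  0.74 10.96] [ 0.11744392  1.23083447 -0.00912265] 0.05842532444665021
graspM [-0.00016272  0.0329932 ] 0.10541343256161903
top y -60 z max 97 med 93 n7; top y -50 z max 105 med 101 n16; top y -40 z max 101 med 99 n5; top y -30 z max 122 med 118 n12; top y -20 z max 123 med 118 n18; top y -10 z max 124 med 119 n17; top y   0 z max 129 med 124 n18; top y   9 z max 131 med 129 n9; top y  89 z max 131 med 130 n4; 
wrist y -20 z max 122 med 120 n159; wrist y -10 z max 122 med 120 n262; wrist y   0 z max 127 med 125 n127; wrist y   9 z max 130 med 128 n80; wrist y  29 z max 132 med 130 n283; wrist y  39 z max 132 med 130 n411; wrist y  49 z max 132 med 131 n455; wrist y  59 z max 133 med 131 n472; wrist y  69 z max 133 med 131 n506; wrist y  79 z max 134 med 132 n565; wrist y  89 z max 134 med 132 n614; wrist y  99 z max 131 med 118 n348;
```

The bottle lies level on the rollers (top at about 131 mm) with its bottom near y≈105. Now I release it and retreat upwards.

arm_command(hand=[0.045,0.045,0.07,0.08,0.0878,0.0878,0.0878,0.0878,0.0878,0.0878,0.0878,0.0878,0.0878], delta_pos=[[0,0,-0.001],[0,0,-0.001],[0,0,0],[0,0,0],[0,0,0],[0,0,0],[0,0,0],[0,0,-0.01],[0,0,-0.03],[0,0,-0.03],[0,0,-0.03],[0,0,-0.03],[0,0,0]], yaw=[0,0,0,0,0,0,0,0,0,0,0,0,0])

```text
t: 15.08
position: [0.5458, 0.183, 0.4028]
ee_rot: [1.975, 2.438, 0.007]
force: [0.8, -0.6, -0.2]
width: 0.0878
finger_force: 0.0
```

Run:
```python
from h import *
tilt('e')
goto(*M(-.068,-.055),.190,.207)
```

```text
[ 0.85 -0.56 -0.18] [-0.02912749 -0.09607359 -0.06954973] 0.08780416374346967
graspM [0.00171613 0.03234457] 0.23977627800720594
top y -60 z max 96 med 93 n6; top y -50 z max 104 med 101 n16; top y -40 z max 105 med 100 n5; top y -30 z max 126 med 119 n15; top y -20 z max 123 med 119 n16; top y -10 z max 123 med 120 n17; top y   0 z max 130 med 123 n19; top y   9 z max 134 med 128 n17; top y  19 z max 131 med 128 n17; top y  29 z max 131 med 129 n7; 
wrist y -60 z max 96 med 95 n10; wrist y -50 z max 104 med 102 n62; wrist y -40 z max 102 med 100 n50; wrist y -30 z max 122 med 120 n30; wrist y -20 z max 122 med 121 n89; wrist y -10 z max 123 med 121 n97; wrist y   0 z max 127 med 124 n77; wrist y   9 z max 131 med 129 n102; wrist y  19 z max 131 med 130 n109; wrist y  29 z max 131 med 130 n118; wrist y  39 z max 132 med 130 n117; wrist y  49 z max 132 med 131 n120; wrist y  59 z max 133 med 131 n122; wrist y  69 z max 133 med 131 n129; wrist y  79 z max 133 med 131 n141; wrist y  89 z max 133 med 131 n141; wrist y  99 z max 131 med 114 n60; 
at [0.5447 0.1827 0.3997] psi 1.7798 delta_tool [-0.0872 -0.0688  0.0467] tilt [ 0.  0. -1.] yaw 1.5728
```

View pics/ewrist.png

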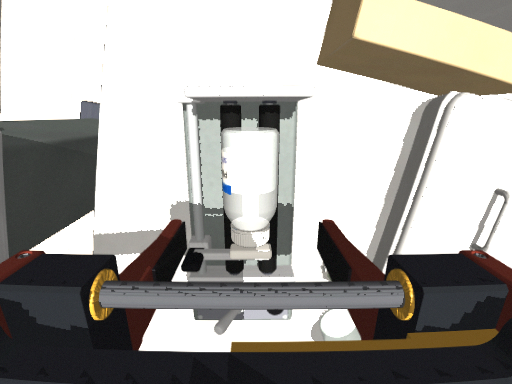

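The bottle sits centred on both rollers, bottom towards the plate at about (250,100). The stop fin is at (195,255) and the pad at (250,253). I move over the fin and turn.

arm_command(hand=[0.05,0.05,0.05,0.05,0.05,0.05,0.05,0.05,0.05,0.05,0.05,0.05,0.05], delta_pos=[[-0.0292,-0.0229,0],[-0.029,-0.023,0],[-0.029,-0.0229,0],[0,0,0],[0,0,0],[0,0,0],[0,0,0],[0,0,0],[0,0,0],[0,0,0],[0,0,0],[0,0,0],[0,0,0]], yaw=[0,0,0,0.175,0.175,0.175,0.175,0.175,0.175,0.175,0.175,0.173,0])

```text
t: 16.8
position: [0.4953, 0.0832, 0.3984]
ee_rot: [-3.124, -0.327, 0.004]
force: [-0.5, 0.5, -0.9]
width: 0.05
finger_force: 0.0
```

Run:
```python
from h import *
im,d,p,P=shot('wrist','f'); Q=P.reshape(-1,3); m=inM(Q)
k=(abs(m[:,0]+.067)<.03)&(abs(m[:,1]+.054)<.03)&(Q[:,2]>.112)&(Q[:,2]<.13); print('fin',k.sum(),m[k].mean(0),m[k].min(0),m[k].max(0),Q[k,2].max())
im,d,p,P=shot('top','ft'); Q=P.reshape(-1,3); m=inM(Q)
k=(abs(m[:,0]+.067)<.03)&(abs(m[:,1]+.054)<.03)&(Q[:,2]>.112)&(Q[:,2]<.13); print('fin',k.sum(),m[k].mean(0) if k.any() else '')
print(state()['width'],inM(tool()[0]))
goto(*M(-.068,-.056),.107,.207)
```

```text
fin 192 [-0.06572105 -0.05487746] [-0.07714902 -0.05897909] [-0.05619556 -0.05077231] 0.12275260120452619
fin 0 
0.04981990344766578 [-0.06811301 -0.05497314]
at [0.4954 0.0832 0.3988] psi 0.2104 delta_tool [0.0003 0.0011 0.1288] tilt [-0.002  0.    -1.   ] yaw 0.0034
```

arm_command(hand=[0.05,0.05,0.05,0.05,0.05,0.05,0.0,0.0,0.0,0.0,0.0], delta_pos=[[0,0,0.03],[0,0,0.03],[0,0,0.03],[0,0,0.025],[0,0,0.014],[0,0,0],[0,0,0],[0,0,0],[0,0,0],[0,0,0],[0,0,0]], yaw=[0,0,0,0,0,0,0,0,0,0,0], newtons=25)

```text
t: 18.27
position: [0.4959, 0.0832, 0.271]
ee_rot: [3.125, 0.325, 0.001]
force: [-0.7, -0.4, 3.2]
width: 0.0098
finger_force: 25.0
```

arm_command(hand=[0,0,0,0,0,0,0,0,0,0,0,0], delta_pos=[[0,-0.003,0],[0,-0.004,0],[0,-0.004,0],[0,-0.004,0],[0,-0.004,0],[0,-0.004,0],[0,-0.004,0],[0,-0.004,0],[0,-0.004,0],[0,-0.003,0],[0,0,0],[0,0,0]], yaw=[0,0,0,0,0,0,0,0,0,0,0,0])

```text
t: 19.77
position: [0.4878, 0.1207, 0.2709]
ee_rot: [-3.125, -0.325, 0.0]
force: [-1.3, -1.8, 5.1]
width: 0.0097
finger_force: 25.0
```

Run:
```python
from h import *
s=state(); print(s['force'],s['width'],inM(tool()[0]),tool()[0][2])
```

```text
[-1.27801918 -1.78559038  5.0575522 ] 0.009701334778885337 [-0.06786793 -0.01673862] 0.27093069413795545
```

arm_command(hand=[0,0,0,0,0], delta_pos=[[0,-0.0015,0],[0,-0.0015,0],[0,-0.001,0],[0,0,0],[0,0,0]], yaw=[0,0,0,0,0])

```text
t: 20.4
position: [0.4871, 0.1244, 0.2709]
ee_rot: [3.124, 0.325, -0.0]
force: [-1.5, -2.5, 6.6]
width: 0.0103
finger_force: 25.0
```

arm_command(hand=[0,0,0], delta_pos=[[0,-0.001,0],[0,0,0],[0,0,0]], yaw=[0,0,0])

```text
t: 20.78
position: [0.4869, 0.1251, 0.271]
ee_rot: [3.124, 0.325, -0.0]
force: [-1.5, -5.1, 6.3]
width: 0.0099
finger_force: 25.0
```

Run:
```python
from h import *
s=state(); print(s['force'],s['width'],inM(tool()[0]),tool()[0][2])
```

```text
[-1.49131854 -5.05719032  6.33261766] 0.00991088595774126 [-0.06784832 -0.01218907] 0.2709558734025088
```

arm_command(hand=[0,0,0], delta_pos=[[0,-0.001,0],[0,0,0],[0,0,0]], yaw=[0,0,0])

```text
t: 21.15
position: [0.4868, 0.1255, 0.2709]
ee_rot: [3.122, 0.326, 0.0]
force: [-1.1, -9.9, 5.7]
width: 0.0101
finger_force: 25.0
```

Run:
```python
from h import *
s=state(); print(s['force'],s['width'],inM(tool()[0]),tool()[0][2])
```

```text
[-1.13690148 -9.88312046  5.69150089] 0.010137937112454263 [-0.06785512 -0.01184501] 0.27094403093231045
```

Force rises stiffly to 10 N with the face at y≈0, so the bottle is clamped. I release the fin and check.

arm_command(hand=[0.03,0.04,0.04,0.04,0.04,0.04,0.04,0.04], delta_pos=[[0,0,0],[0,0,0],[0,0,0],[0,0,-0.02],[0,0,-0.04],[0,0,-0.04],[0,0,-0.03],[0,0,0]], yaw=[0,0,0,0,0,0,0,0])

```text
t: 22.15
position: [0.4876, 0.1266, 0.4029]
ee_rot: [-3.124, -0.324, -0.008]
force: [-0.3, 0.6, 0.8]
width: 0.0395
finger_force: 0.0
```

Run:
```python
from h import *
im,d,p,P=shot('wrist','g'); Q=P.reshape(-1,3); m=inM(Q)
k=(abs(m[:,0]+.067)<.03)&(abs(m[:,1]+.012)<.03)&(Q[:,2]>.112)&(Q[:,2]<.125); print('fin',k.sum(),m[k].mean(0))
for n in('wrist','scene'):
  if n=='scene': im,d,p,P=shot('scene','gs'); Q=P.reshape(-1,3); m=inM(Q)
  k=(m[:,0]>-.06)&(m[:,0]<.02)&(abs(m[:,1]+.136)<.025)&(Q[:,2]>.121)&(Q[:,2]<.136); print(n,'tip',k.sum(),m[k].mean(0) if k.any() else '')
u,v=proj(p,np.r_[M(0,0),.1])[0].astype(int); cv2.imwrite('pics/gsc.png',cv2.resize(np.clip(im[v-70:v+80,u-70:u+70].astype(float)*1.5,0,255).astype('uint8'),None,fx=4,fy=4,interpolation=cv2.INTER_CUBIC))
goto(*M(-.080,-.136),.23,.207)
```

```text
fin 184 [-0.06609136 -0.01201382]
wrist tip 180 [-0.03514317 -0.13499115]
scene tip 17 [-0.03384037 -0.13334018]
at [0.4864 0.1264 0.4002] psi 0.2069 delta_tool [-0.0119  0.1251  0.0071] tilt [-0.  0. -1.] yaw -0.0001
```

View pics/gsc.png

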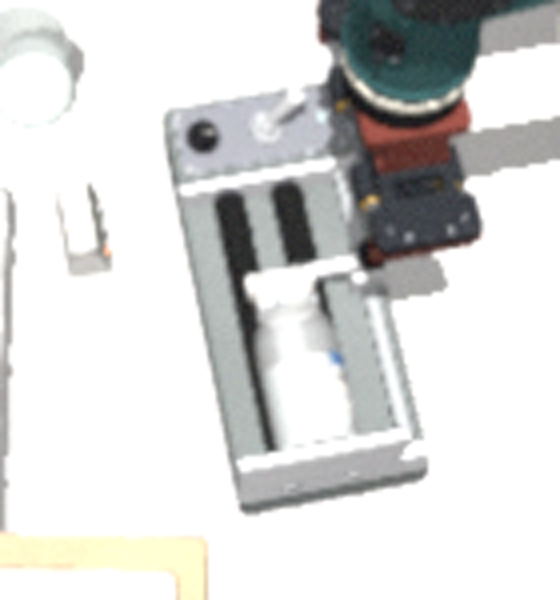

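The picture shows the bottle lying between the plate at about (325,455) and the stop pad at (295,280), with no gap. The toggle at (280,115) is still off. I move in front of the lever with closed fingers.

arm_command(hand=[0,0,0,0,0,0,0,0,0,0,0,0], delta_pos=[[-0.004,0.031,0],[-0.004,0.031,0],[-0.004,0.031,0],[0,0.0306,0],[0,0,0],[0,0,0],[0,0,0.035],[0,0,0.035],[0,0,0.03],[0,0,0.013],[0,0,0],[0,0,0]], yaw=[0,0,0,0,0,0,0,0,0,0,0,0])

```text
t: 23.75
position: [0.5009, 0.0031, 0.2886]
ee_rot: [3.125, 0.325, 0.003]
force: [-0.0, 0.9, 0.7]
width: 0.0003
finger_force: 0.0
```

arm_command(hand=[0,0,0,0,0,0,0,0,0,0,0,0], delta_pos=[[0.006,0,0],[0.006,0,0],[0.006,0,0],[0.006,0,0],[0.006,0,0],[0.006,0,0],[0.006,0,0],[0.006,0,0],[0.004,0,0],[0.004,0,0],[0,0,0],[0,0,0]], yaw=[0,0,0,0,0,0,0,0,0,0,0,0])

```text
t: 25.25
position: [0.5554, 0.0144, 0.2876]
ee_rot: [-3.125, -0.324, -0.001]
force: [-1.8, -0.5, 0.3]
width: 0.0006
finger_force: 0.5
```

Run:
```python
from h import *
s=state(); print(s['force'],s['width'],inM(tool()[0]),tool()[0][2]-.182)
```

```text
[-1.75633277 -0.53416804  0.3032178 ] 0.000573852913029298 [-0.02360083 -0.13463373] 0.10562004390346807
```

arm_command(hand=[0,0,0,0,0,0,0], delta_pos=[[0.002,0,0],[0.002,0,0],[0.002,0,0],[0.001,0,0],[0.001,0,0],[0,0,0],[0,0,0]], yaw=[0,0,0,0,0,0,0])

```text
t: 26.12
position: [0.5592, 0.0153, 0.287]
ee_rot: [3.124, 0.325, -0.017]
force: [-15.1, -6.6, 9.7]
width: 0.0002
finger_force: 8.9
```

Run:
```python
from h import *
s=state(); print(s['force'],s['width'],inM(tool()[0]),tool()[0][2]-.182)
```

```text
[-15.13450568  -6.59385592   9.66824179] 0.00019076514000330931 [-0.01962288 -0.1345028 ] 0.10495158784798553
```

Force climbs to 16 N, so the lever is on its end stop. I back off, rise clear and verify.

arm_command(hand=[0,0,0,0,0,0,0,0,0,0], delta_pos=[[-0.01,0,0],[-0.03,0,0],[-0.03,0,0],[0,0,-0.04],[0,0,-0.06],[0,0.03,-0.06],[-0.01,0.06,0],[-0.01,0.06,0],[-0.01,0.05,0],[0,0,0]], yaw=[0,0,0,0,0,0,0,0,0,0])

```text
t: 27.38
position: [0.5064, -0.2017, 0.4439]
ee_rot: [3.123, 0.317, 0.004]
force: [-0.1, -0.2, -0.4]
width: 0.0006
finger_force: 0.0
```

Run:
```python
from h import *
for n in('top','scene'):
  im,d,p,P=shot(n,'z'+n); Q=P.reshape(-1,3); m=inM(Q)
  k=(m[:,0]>-.06)&(m[:,0]<.03)&(abs(m[:,1]+.136)<.025)&(Q[:,2]>.121)&(Q[:,2]<.136); print(n,'tip',k.sum(),m[k].mean(0) if k.any() else '')
  k=(abs(m[:,0]+.067)<.02)&(abs(m[:,1]+.012)<.03)&(Q[:,2]>.112)&(Q[:,2]<.125); print('fin',k.sum(),m[k].mean(0))
  kk=(abs(m[:,0])<.006)
  for y in np.arange(-.03,.14,.01):
    j=kk&(abs(m[:,1]-y)<.005); print('%d:%.0f'%(y*1000,np.median(Q[j,2])*1000),end=' ')
  print()
  if n=='top': T=im
S=cv2.resize(np.clip(T[160:260,120:400].astype(float)*1.6,0,255).astype('uint8'),None,fx=2.8,fy=2.8,interpolation=cv2.INTER_CUBIC); cv2.imwrite('pics/zc.png',S); print(state()['force'],state()['t'])
```

```text
top tip 24 [ 0.00094008 -0.13651606]
fin 29 [-0.0666507  -0.01480614]
-30:48 -19:50 -9:101 0:118 10:120 20:120 30:126 40:129 50:129 60:129 70:130 80:131 90:129 100:130 110:130 120:129 130:129 
scene tip 13 [ 0.00376582 -0.13269615]
fin 28 [-0.06581676 -0.01047568]
-30:49 -19:92 -9:102 0:118 10:120 20:120 30:125 40:129 50:130 60:130 70:130 80:130 90:130 100:132 110:131 120:132 130:129 
[-0.85940553  0.48078488 -0.13879157] 27.475
```

View pics/zc.png

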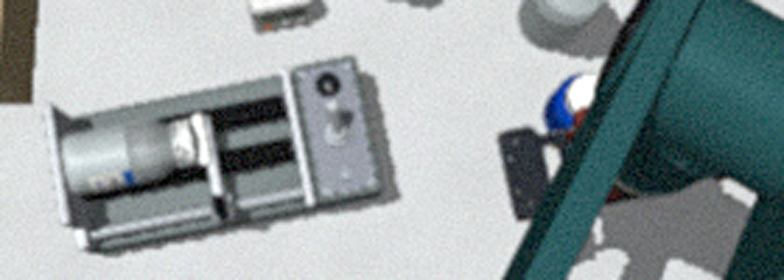

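The top view shows the bottle lying between plate and stop, the lever leaning away and the robot clear. The lever tip is now symmetric about its pivot in both views: −36 mm before, +2 mm after, pivot at about −17 mm. I hand in.

```bash
python3 -c "
from station import *
print(hand_in())"
```

```text
the job is handed in; nothing more can be done
None
```

The clear media bottle is lying on both rollers, held between the end plate and the sliding stop, and the toggle was then thrown over to its end stop. I handed the job in at about 27.5 s; no verdict came back.

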